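# Fit the battery and hold the surface probe on the grill plate's measuring mark

## Robot

A 6-joint arm with a two-finger parallel gripper is mounted at the origin on the work surface. World frame = base frame: x ahead of the robot, y to its left, z up, the work surface at z = 0. Lengths are in mm, angles in rad, forces in N, time in s.
With the tool pointing down it reaches from about 400 to 925 mm from the base axis. Payload 3.4 kg.
Tool frame: the origin (TCP) lies on the centre line of the jaws, within the pads' length; the fingertips stand manip.finger_overhang ahead of it and the grasp point (between the pads) lies 2 mm behind it (manip.finger_overhang is the distance from the TCP to the fingertips, in mm); z points along the fingers, y is the line along which they close (so a half turn about z gives the same grasp; the last joint's range is limited). The gripper opens to 85 mm and grips with 20 to 120 N. Pads are 22 mm wide; open, the fingers measure 114 mm over their backs; the gripper's body (76 mm by 85 mm) begins 54 mm behind the grasp point. The pads swing forward as they close: fully open they stand 13 mm farther back than shut.
Start: joints at [1.091, 0.307, 1.506, -0, 1.328, -0.073], TCP at [227.007, 528.298, 248.305] pointing down, gripper open.
Joint ranges: [-3.12, 3.12], [-1.05, 2.28], [0.14, 2.33], [-1.42, 4.57], [0.1, 2.73], [-2.68, 2.68]. Speed limits (rad/s): [2.57, 2.57, 3.14, 3.14, 3.14, 3.14].

## Interface

Orientations are given as [roll, pitch, yaw] about the fixed x, y, z axes, in that order (R = Rz(yaw) Ry(pitch) Rx(roll)).
In Python, from bench import manip, vision gives the robot as it stands. Calls block until the motion is done:
- manip.move_pose(position, orientation): joint-space move of the TCP to a pose.
- manip.line_to(position, attitude=None, velocity=150, force_limit=None): straight line of the TCP; attitude=None keeps the orientation; velocity is the mean speed in mm/s. With force_limit (N) it stops when the force on the tool has changed by that much, and returns True; else False.
- manip.movej(angles): joint-space move.
- manip.set_gripper(opening, grasp_force=None): opening from 0.0 (shut) to 1.0 (fully open); grasp_force is the grip in N (None keeps the last); returns when the fingers have stopped.
- manip.wait(seconds).
- manip.inverse_kinematics(position, orientation): joint angles nearest the present ones, or None.
- manip.sense(): the state.
- vision.get_image(name): name is "side" or "top" or "wrist"; returns a dict with "image" (384x512x3 uint8, blue, green, red), "camera_matrix" (3x3 intrinsics, pixels), "world_from_camera" (4x4, takes a point from camera to world coordinates). Camera axes: x right, y down, z forward; pixel columns grow to the right and rows downward; lengths in mm; the calibration is good to about 2 mm. A picture is of the moment at which its call begins. There is no depth.
A pose or a line that the arm cannot do raises manip.MotionError and nothing moves.
- manip.job_done(): hands the job in; it is judged then, once.
Trained networks look in a picture, given as the dict that the camera call returned (one of the last four; its "shot" number tells which), for a name from the list of things; names that differ only in an ending like _2 or _b are one class to them, and where a whole thing is asked for, a point or a joint stands for the part that bears it (a point fixed in the world has none). Each returns a list of dicts, best first, with "score" (0 to 1); they miss things now and then, are a little off and sometimes report something else, mostly with a low value. They report only what shows in the picture. A call takes as long as a camera call. They do not tell look-alikes from the thing itself.
- vision.recognise(thing, picture): "bbox" ([left, top, right, bottom] in pixels, round what is visible of it).
- vision.masks_of(thing, picture): "region" (384x512 bool, what is visible of it) and "bbox" ([left, top, right, bottom] in pixels, round what is visible of it).
The state is a dict: "time_s": time; "joint_positions": joint angles; "joint_velocities": joint speeds; "joint_efforts": joint torques, N m; "tool_pos": TCP position; "eef_rot": TCP orientation; "ft_force": force on the tool from outside, world axes, zero at the start; "ft_torque": the same for the moment, N m; "width": opening from 0.0 (shut) to 1.0 (fully open); "grasp_force": force on a finger pad.
Only numpy, scipy, OpenCV 4.12 (cv2) and the standard library are available. Lean on these libraries where they do the work, as an engineer would, in place of code of your own. Each camera call takes 0.05 s, during which the arm holds its last target. There are 200 camera calls.

## Task

The sloping grill plate needs a surface-temperature reading. Take the blue battery block from its charger and push it fully home in the top of the orange probe as that stands in its holder; then lift the probe out and hold its copper foot inside the white ring on the grill plate, the probe square to the sloping plate and pressed lightly, so that the sprung foot is about half-way in. Finish while still holding it there, without ever pressing hard, and leave the jars, pestle, spice box and drip tray where they are.

Things in the scene. Friction and masses are not known exactly. Their poses are not given: they have to be found in the camera images.
- battery_center (a point): Blue battery block, 56 mm tall, 0.09 kg, loose, standing plug down in the charger. Point on its axis half-way up, 28 mm above the plug's lower end; own z up. Upper 26 mm: grip cap 40 mm (own x) by 32 mm (own y). Below: plug 30 mm long, 26 (x) by 18 mm (y), its lowest 5 mm stepped in to 22 by 14. It fits the probe either way round (half turn about z).
- charger: White charger, fixed, 76 mm (x) by 64 mm (y), 30 mm tall; origin at the centre of its underside, on the shelf. Upright pocket 28.4 by 20.4 mm, 16 mm deep, in the middle of its top, axes as the battery's: the battery stands in it, underside of its cap 14 mm above the charger's top, and lifts straight out.
- probe_center (a point): Orange cordless surface probe, loose, upright in its holder, 0.24 kg, 155 mm long. Point on its axis half-way up, 77.5 mm above the foot's face; z along the probe, foot at the -z end. Handle, gripped by its flat sides: 60 to 155 mm above the foot's face, 46 mm (own x) by 38 mm (own y), display at -x. Below it a steel stem 15 mm thick. The seated battery's cap adds 26 mm on top.
- bay_mouth (a point): Centre of the mouth of the battery bay in the top of the probe's handle, 155 mm above the foot's face, axes as the probe's. Bay 28.4 mm (x) by 20.4 mm (y), 32 mm deep, flared by 3 mm all round over its top 3 mm. Fully home: the cap's underside rests on the handle's top, battery_center is then 2 mm below this mouth. Nothing latches; it is a loose sliding fit.
- holder: Grey holder, black base 90 by 84 mm, fixed; origin at the centre of its underside, on the shelf; axes as the probe's. The handle stands 16 mm deep in a cup 48 by 40 mm, 60 by 54 mm outside, rim 84 mm above the shelf. Stem and foot hang through a 26 mm square opening, the foot's face 8 mm above the shelf. The probe lifts straight out: raise it by 80 mm or more before moving sideways.
- foot_face (a point): Centre of the flat face of the probe's copper foot, a disc 18 mm in diameter and 5 mm thick at the probe's lower end; axes as the probe's.
- foot (a joint): How far the sprung foot is pushed into the probe, m: 0 free, 0.010 at its stop. The spring pushes back with 0.5 N per mm (2.5 N half-way in).
- plate: Dark sloping grill plate, 210 mm down the slope by 280 mm wide, fixed. Origin: centre of the marked spot on its top face, a white ring of 32 mm inner, 39 mm outer diameter with a dot. z: square to the plate, up, 12 degrees (0.21 rad) off vertical; x: up the slope; y: left. Spot to high edge 95, low edge 115, left edge 80 mm. Rim 9 mm high but at the low edge; ribs 4 mm high at y below -60 mm.
- griddle: Cast stand that carries the grill plate, fixed; origin on the shelf under the plate's middle, x axis level and towards the plate's high edge. The plate's top is about 66 mm above the shelf in the middle, 44 mm at the low edge, 88 mm at the high edge.
- drip_tray: Loose aluminium drip tray 90 by 220 by 20 mm under the plate's low edge; origin at the centre of its underside. Not part of the job
- jar0: glass spice jar with a steel lid, 66 mm in diameter, 100 mm tall, about 0.3 kg, one of five loose on the turntable; origin at the centre of its underside. Not part of the job
- jar1: glass spice jar with a steel lid, 66 mm in diameter, 100 mm tall, about 0.3 kg, one of five loose on the turntable; origin at the centre of its underside. Not part of the job
- jar2: glass spice jar with a steel lid, 66 mm in diameter, 100 mm tall, about 0.3 kg, one of five loose on the turntable; origin at the centre of its underside. Not part of the job
- jar3: glass spice jar with a steel lid, 66 mm in diameter, 100 mm tall, about 0.3 kg, one of five loose on the turntable; origin at the centre of its underside. Not part of the job
- jar4: glass spice jar with a steel lid, 66 mm in diameter, 100 mm tall, about 0.3 kg, one of five loose on the turntable; origin at the centre of its underside. Not part of the job
- pestle: Loose wooden pestle, lying, 168 mm long, 38 mm thick at its head (at -x); origin on the shelf below its axis, 70 mm from the head's end. Not part of the job
- spice_box: Loose wooden spice box with a brass sliding catch, 84 by 124 by 60 mm; origin at the centre of its underside. Not part of the job
Mind the look-alikes: they are no part of the job. Of the things that look like the part that bears battery_center, the smaller one is meant. Leave any purple look-alike of the part that bears probe_center alone.

How it is judged:
By the outcome, as a careful person would: the job done as asked, in the order asked, and still so for the second after the job is handed in, while the arm keeps its last pose, push and grip.
It also fails if it takes over 48 s, if anything falls off the work surface, if the arm or the gripper's body presses on something with over 40 N, if the wrist force passes 120 N, or if a joint passes its speed limit or range.

## Working session

There is one attempt and no reset: what is moved stays moved. The work goes in short steps, each a Python script; the robot and the scene stay as the last script left them, time stands still between calls to the robot, and variables do not carry over. Pictures are saved under pics/ and viewed, at most 11 in all, crops included, and the job is handed in when it is done.

```bash
mkdir -p pics; ls; python3 - <<'E'
from bench import manip, vision
import cv2, numpy as np
print(manip.finger_overhang, manip.sense())
ims={}
for n in("top","side","wrist"):
    p=vision.get_image(n); ims[n]=p
    print(n,p["camera_matrix"].tolist(),np.round(p["world_from_camera"],3).tolist())
    cv2.imwrite(f"pics/{n}0.png",p["image"])
    for t in("battery_center","probe_center","charger","holder","plate","bay_mouth"):
        try: print(t,[(np.round(d["bbox"]).tolist(),round(d["score"],2)) for d in vision.recognise(t,p)])
        except Exception as e: print(t,e)
a=ims["top"]["image"];b=ims["side"]["image"]
cv2.imwrite("pics/ts0.png",cv2.resize(np.vstack([a,b]),None,fx=.78,fy=.78))
E
```

```text
pics
17.0 {'time_s': 0.0, 'joint_positions': array([ 1.09147026e+00,  3.07577359e-01,  1.50767520e+00,  2.74790411e-05,
        1.32836854e+00, -7.34862328e-02]), 'joint_velocities': array([ 0.00082689, -0.00075491, -0.00010636, -0.00058755, -0.00102826,
       -0.00010642]), 'joint_efforts': array([ 1.08722244e-03, -4.57539403e+01, -2.51918542e+01,  5.89087085e-05,
        1.30169236e-02, -1.70708358e-05]), 'tool_pos': array([226.70933841, 527.71001456, 247.37780402]), 'eef_rot': array([-3.13957164e+00, -1.75518854e-04,  2.73574602e+00]), 'ft_force': array([-0.55151143,  0.56999256, -0.17726411]), 'ft_torque': array([ 0.00670788, -0.00516671,  0.0017352 ]), 'grasp_force': 0.0, 'width': 1.002170997893038}
top [[462.69655087138324, 0.0, 265.3121074789416], [0.0, 462.69655087138324, 183.4056028145226], [0.0, 0.0, 1.0]] [[0.02, -0.998, 0.06, 500.248], [-1.0, -0.018, 0.019, -107.769], [-0.017, -0.06, -0.998, 1486.622], [0.0, 0.0, 0.0, 1.0]]
battery_center [([106.0, 162.0, 121.0, 182.0], 0.65), ([102.0, 199.0, 118.0, 212.0], 0.52)]
probe_center [([174.0, 160.0, 195.0, 183.0], 0.88), ([103
[... 808 characters left out ...]
1.0, 164.0], 0.69)]
charger [([235.0, 150.0, 241.0, 157.0], 0.39)]
holder [([217.0, 162.0, 237.0, 183.0], 0.66), ([218.0, 268.0, 244.0, 307.0], 0.47)]
plate [([195.0, 183.0, 264.0, 239.0], 0.68)]
bay_mouth [([244.0, 150.0, 259.0, 181.0], 0.86), ([222.0, 143.0, 235.0, 165.0], 0.56)]
wrist [[293.0989596181361, 0.0, 247.97207880529803], [0.0, 293.0989596181361, 193.4824808401118], [0.0, 0.0, 1.0]] [[0.394, 0.877, 0.274, 156.006], [0.919, -0.376, -0.117, 557.93], [0.0, 0.298, -0.955, 374.576], [0.0, 0.0, 0.0, 1.0]]
battery_center []
probe_center [([234.0, 328.0, 251.0, 343.0], 0.33)]
charger [([231.0, 330.0, 253.0, 344.0], 0.73)]
holder [([90.0, 373.0, 100.0, 384.0], 0.42)]
plate []
bay_mouth []
```

View pics/ts0.png

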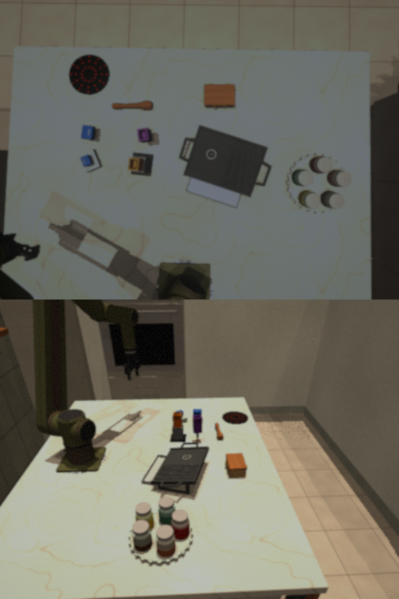

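```bash
python3 - <<'E'
import cv2,numpy as np
a=cv2.imread("pics/top0.png")[140:240,80:220]; b=cv2.imread("pics/side0.png")[130:200,195:335]
cv2.imwrite("pics/crop0.png",np.vstack([cv2.resize(a,None,fx=4.8,fy=3.4,interpolation=2)*1,cv2.resize(b,None,fx=4.8,fy=3.4,interpolation=2)]))
E
```

```text
(no output)
```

View pics/crop0.png

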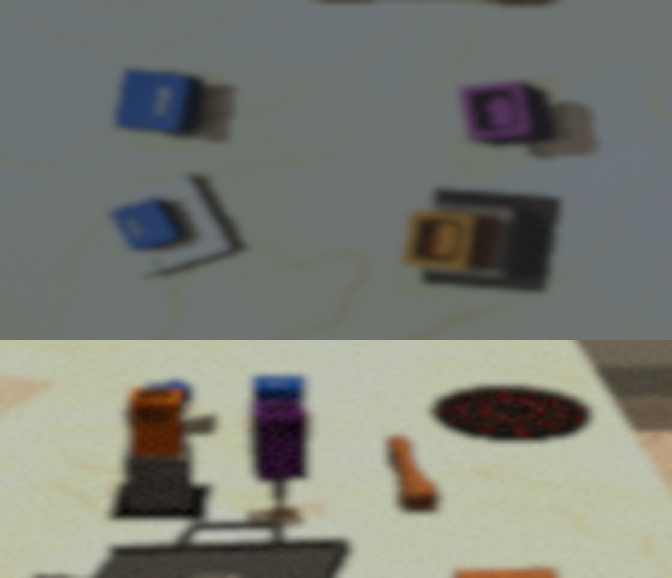

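The picture shows two blue blocks, at top-view px (113,170) and (110,206). The second is the smaller and stands in the white charger, so that is the one meant. There are two probes: purple at (185,172), to be left alone, and orange at (175,209), in the grey holder, which is the right one. The ring on the plate is at about (270,197).

```bash
cat > h.py <<'E'
from bench import manip, vision
import cv2, numpy as np
from scipy.optimize import minimize
from scipy.spatial.transform import Rotation as Ro
def ray(p,uv):
    T=p["world_from_camera"]; d=T[:3,:3]@np.linalg.solve(p["camera_matrix"],[uv[0],uv[1],1]); return T[:3,3],d
def atz(p,uv,z):
    o,d=ray(p,uv); return o+d*(z-o[2])/d[2]
def proj(p,P):
    T=p["world_from_camera"]; c=(np.asarray(P)-T[:3,3])@T[:3,:3]; q=c@np.array(p["camera_matrix"]).T; return q[:,:2]/q[:,2:]
def box(sx,sy,z0,z1):
    return np.array([[a*sx/2,b*sy/2,z] for a in(-1,1) for b in(-1,1) for z in(z0,z1)])
def hull(p,pts,S=4):
    uv=proj(p,pts); h=cv2.convexHull(uv.astype(np.float32))[:,0]
    m=np.zeros((384*S,512*S),np.uint8); cv2.fillConvexPoly(m,np.round(((h+.5)*S-.5)*16).astype(np.int32),1,shift=4); return m
def fit(p,mask,pts,x0,S=4):
    """x,y,yaw of upright box from silhouette"""
    M=cv2.resize(mask.astype(np.uint8)*255,None,fx=S,fy=S,interpolation=cv2.INTER_LINEAR)>127
    def c(v):
        P=pts@Ro.from_euler('z',v[2]).as_matrix().T+[v[0],v[1],0]
        h=hull(p,P,S)>0; return 1-(h&M).sum()/(h|M).sum()
    best=None
    for a in np.arange(0,np.pi,np.pi/6):
        s=[x0[0],x0[1],a]
        r=minimize(c,s,method='Nelder-Mead',options=dict(initial_simplex=np.array([s]+[np.add(s,e) for e in([8,0,0],[0,8,0],[0,0,.3])]),xatol=.02,fatol=1e-5))
        if best is None or r.fun<best.fun: best=r
    return best.x,best.fun
def colmask(p,bbox,h0,h1,smin=100,vmin=30,pad=4):
    h=cv2.cvtColor(p["image"],cv2.COLOR_BGR2HSV); m=cv2.inRange(h,(h0,smin,vmin),(h1,255,255))
    k=np.zeros_like(m); l,t,r,b=[int(v) for v in bbox]; k[max(t-pad,0):b+pad,max(l-pad,0):r+pad]=1
    m*=k; n,L,s,_=cv2.connectedComponentsWithStats(m); return L==1+np.argmax(s[1:,4])
BAT=box(40,32,44,70); HAN=box(46,38,84,163)
E
python3 - <<'E'
from h import *
p=vision.get_image("top")
for uv,z in(((110,205),70),((113,171),60),((174,210),163),((185,172),163),((270,197),68)): print(uv,atz(p,uv,z).round())
E
```

```text
(110, 205) [510. 395.  70.]
(113, 171) [615. 394.  60.]
(174, 210) [498. 177. 163.]
(185, 172) [608. 149. 163.]
(270, 197) [544. -97.  68.]
```

```bash
python3 - <<'E'
from h import *
import pickle
out={}
for n,pos,yaw in(("plate",[544,-97,260],1.57),("probe",[500,177,320],1.9),("bat",[510,395,210],2.3)):
    manip.move_pose(pos,[np.pi,0,yaw]); 
    p=vision.get_image("wrist"); out[n]=p
    print(n,manip.sense()["time_s"],manip.sense()["tool_pos"].round(1))
    for t in{"plate":["plate"],"probe":["probe_center","holder"],"bat":["battery_center","charger"]}[n]:
        r=vision.masks_of(t,p); out[t]=r; print(t,[(np.round(d["bbox"]).tolist(),round(d["score"],2)) for d in r])
pickle.dump(out,open("v.pkl","wb"))
cv2.imwrite("pics/w1.png",np.hstack([cv2.resize(np.vstack([out["bat"]["image"],out["probe"]["image"]]),(390,585)),cv2.resize(out["plate"]["image"],(400,300))[np.r_[0:300,[0]*285]]]))
E
```

```text
plate 3.6333 [544.1 -96.1 260. ]
plate [([131.0, 51.0, 360.0, 347.0], 0.88)]
probe 4.8333 [500.3 175.9 319.5]
probe_center [([224.0, 138.0, 279.0, 199.0], 0.72), ([301.0, 180.0, 366.0, 245.0], 0.72)]
holder [([212.0, 106.0, 290.0, 167.0], 0.87)]
bat 5.95 [510.9 393.8 211.1]
battery_center [([227.0, 156.0, 278.0, 202.0], 0.83), ([295.0, 214.0, 352.0, 286.0], 0.65)]
charger [([209.0, 131.0, 292.0, 208.0], 0.92), ([308.0, 326.0, 341.0, 352.0], 0.55)]Traceback (most recent call last):
  File "<stdin>", line 11, in <module>
TypeError: list indices must be integers or slices, not str
```

```bash
python3 - <<'E'
from h import *
import pickle
o=pickle.load(open("v.pkl","rb"))
b,pr=o["bat"],o["probe"]
mb=colmask(b,o["battery_center"][0]["bbox"],95,130); mp=colmask(pr,o["probe_center"][0]["bbox"],3,22)
print("bat cands",[atz(b,((d["bbox"][0]+d["bbox"][2])/2,(d["bbox"][1]+d["bbox"][3])/2),65).round() for d in o["battery_center"]])
# fill holes (bay / label)
def fill(m):
    c,_=cv2.findContours(m.astype(np.uint8),0,1); z=np.zeros(m.shape,np.uint8); cv2.drawContours(z,[cv2.convexHull(max(c,key=cv2.contourArea))],-1,1,-1); return z
mb,mp=fill(mb),fill(mp)
nb=fill(o["battery_center"][0]["region"]);npb=fill(o["probe_center"][0]["region"])
xs=[]
for nm,p,m,pts,x0 in(("bat col",b,mb,BAT,(510,395)),("bat net",b,nb,BAT,(510,395)),("probe col",pr,mp,HAN,(498,177)),("probe net",pr,npb,HAN,(498,177))):
    x,f=fit(p,m,pts,x0); print(nm,x.round(3),round(f,4)); xs.append(x)
def dr(p,x,pts):
    im=cv2.resize(p["image"],None,fx=3,fy=3,interpolation=2)
    P=pts@Ro.from_euler('z',x[2]).as_matrix().T+[x[0],x[1],0]
    h=cv2.convexHull(((proj(p,P)+.5)*3-.5).astype(np.float32)).astype(np.int32); cv2.polylines(im,[h],True,(0,255,0)); return im
A=dr(b,xs[0],BAT)[330:750,480:1100]; B=dr(pr,xs[2],HAN)[300:750,480:1100]
cv2.imwrite("pics/w2.png",cv2.resize(np.hstack([A,B[:420]]),(800,272)))
E
```

```text
bat cands [array([509., 401.,  65.]), array([615., 394.,  65.])]
bat col [5.07690e+02 3.96891e+02 4.37000e-01] 0.0491
bat net [5.07393e+02 3.96562e+02 4.26000e-01] 0.0451
probe col [ 4.98194e+02  1.85693e+02 -8.90000e-02] 0.0372
probe net [497.201 185.441   3.061] 0.0382
```

View pics/w2.png

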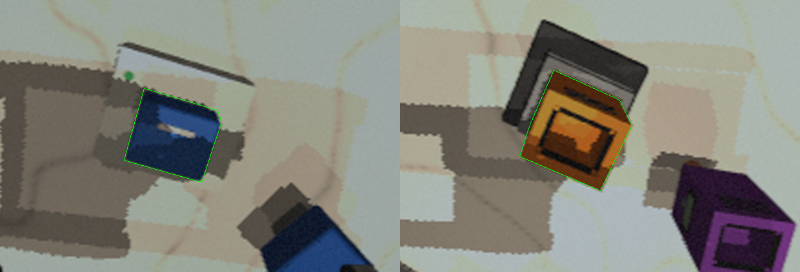

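```bash
python3 - <<'E'
from h import *
print(manip.sense()["joint_positions"].round(2))
for nm,pos,ys in(("bat",[507.6,396.8,110],[.43,.43-np.pi,2.0,2.0-np.pi]),("pr",[498,185.5,250],[-.085,3.056,1.486,1.486-np.pi]),("plate",[544,-97,180],[0,3.14,1.57,-1.57])):
    for y in ys:
        j=manip.inverse_kinematics(pos,[np.pi,0,y]); print(nm,round(y,2),None if j is None else np.round(j,2))
E
```

```text
[ 0.59  0.43  1.41 -0.    1.3  -0.14]
bat 0.43 [ 0.6   0.52  1.52 -0.    1.09  1.74]
bat -2.71 [ 0.6   0.52  1.52  0.    1.09 -1.4 ]
bat 2.0 [ 0.6   0.52  1.52 -0.    1.09  0.17]
bat -1.14 None
pr -0.09 [ 0.28  0.24  1.59 -0.    1.3   1.93]
pr 3.06 [ 0.28  0.24  1.59  0.    1.3  -1.21]
pr 1.49 [ 0.28  0.24  1.59 -0.    1.3   0.36]
pr -1.66 None
plate 0 [-0.25  0.34  1.65 -0.    1.16  1.32]
plate 3.14 [-0.25  0.34  1.65  0.    1.16 -1.82]
plate 1.57 [-0.25  0.34  1.65  0.    1.16 -0.25]
plate -1.57 None
```

```bash
python3 - <<'E'
from h import *
import pickle
R=[np.pi,0,.431-np.pi]; x,y=507.6,396.8
manip.move_pose([x,y,115],R)
print(manip.line_to([x,y,62],velocity=120,force_limit=12), manip.sense()["tool_pos"].round(1))
manip.set_gripper(0.2,40); s=manip.sense(); print(s["width"],s["grasp_force"],s["tool_pos"].round(1),s["ft_force"].round(1))
manip.line_to([x,y,150],velocity=120)
manip.move_pose([498,185.5,250],[np.pi,0,3.056])
s=manip.sense(); print(s["width"],s["grasp_force"],s["tool_pos"].round(1),s["ft_force"].round(1),s["time_s"])
p=vision.get_image("wrist"); p2=vision.get_image("top")
pickle.dump((p,p2),open("v2.pkl","wb")); cv2.imwrite("pics/w3.png",cv2.resize(p["image"],(800,600),interpolation=2))
E
```

```text
False [507.8 397.   62.2]
0.36970870522453625 40.30161738395691 [508.1 397.1  62.8] [ 0.7 -0.5  4.7]
0.3673109306051075 39.989190101623535 [498.  186.2 249.4] [ 0.3 -0.6 -2.1] 10.1583
```

View pics/w3.png

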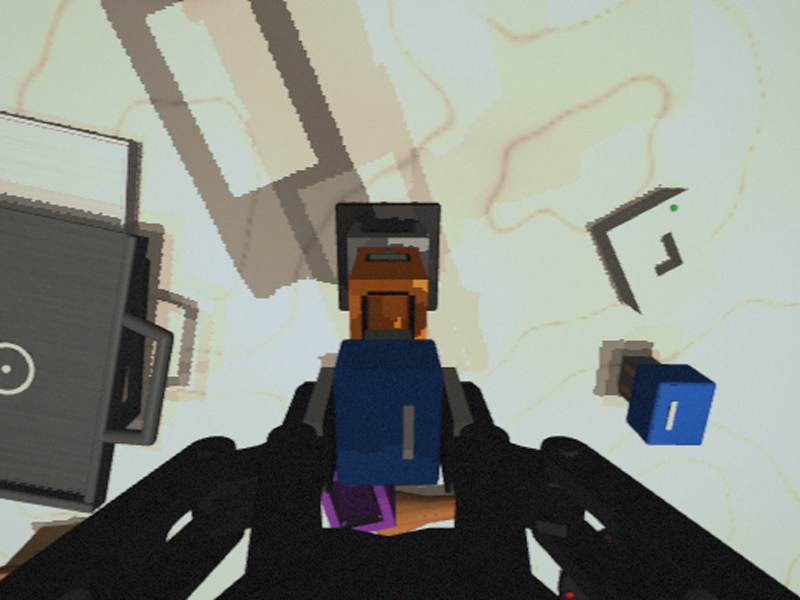

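```bash
python3 - <<'E'
from h import *
import pickle
p,p2=pickle.load(open("v2.pkl","rb"))
S=4
# battery in hand: blue mask central
m=colmask(p,[205,210,290,315],95,130,pad=0)
c,_=cv2.findContours(m.astype(np.uint8),0,1); z=np.zeros(m.shape,np.uint8); cv2.drawContours(z,[cv2.convexHull(max(c,key=cv2.contourArea))],-1,1,-1)
tz=249.4
def hb(v):  return box(40,32,v[3]-18.5,v[3]+7.5)@Ro.from_euler('z',v[2]).as_matrix().T+[v[0],v[1],0]
def hp(v):  return HAN@Ro.from_euler('z',v[2]).as_matrix().T+[v[0],v[1],0]
def run(mask,f,s,d,cut=None):
    M=cv2.resize(mask.astype(np.uint8)*255,None,fx=S,fy=S,interpolation=1)>127
    def cost(v):
        h=hull(p,f(v),S)>0
        if cut: h=h[:cut*S];mm=M[:cut*S]
        else: mm=M
        return 1-(h&mm).sum()/(h|mm).sum()
    r=minimize(cost,s,method='Nelder-Mead',options=dict(initial_simplex=np.array([s]+[np.add(s,e) for e in np.diag(d)]),xatol=.02,fatol=1e-5)); return r.x,r.fun
xb,fb=run(z,hb,[498,186,-.085,tz],[5,5,.1,5]); print("bat in hand",xb.round(3),fb)
mo=colmask(p,[220,150,280,215],3,25,smin=90,vmin=25,pad=0)
cut=205
c,_=cv2.findContours(mo[:cut].astype(np.uint8),0,1); zz=np.zeros(m.shape,np.uint8); cv2.drawContours(zz,[cv2.convexHull(max(c,key=cv2.contourArea))],-1,1,-1)
xp,fp=run(zz,hp,[498,185.6,-.085],[5,5,.1],cut); print("probe",xp.round(3),fp)
im=cv2.resize(p["image"],None,fx=5,fy=5,interpolation=2)
for P,col in((hb(xb),(0,255,0)),(hp(xp),(255,255,0)),(hp([498,185.6,-.085]),(255,0,255))):
    q=((proj(p,P)+.5)*5-.5).astype(int)
    for i in range(8):
        for b in(1,2,4):
            if not i&b: cv2.line(im,tuple(map(int,q[i])),tuple(map(int,q[i|b])),col,1)
cv2.imwrite("pics/w4.png",im[730:1330,1000:1550])
E
```

```text
bat in hand [ 4.99790e+02  1.85392e+02 -8.40000e-02  2.46495e+02] 0.02661371180484573
probe [ 4.97065e+02  1.85792e+02 -8.60000e-02] 0.02493089805430604
```

View pics/w4.png

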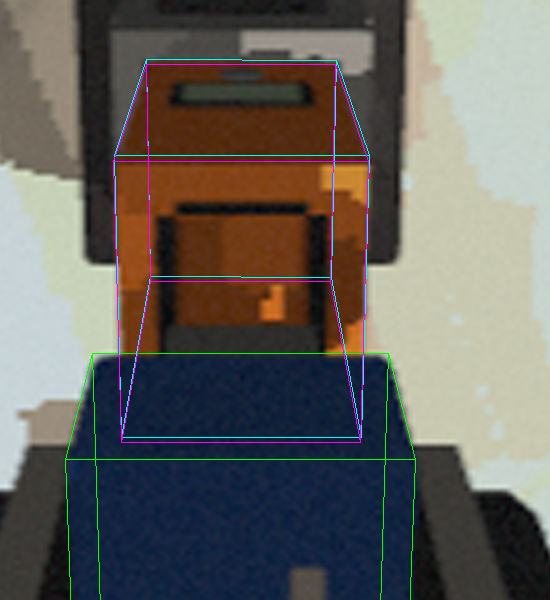

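```bash
python3 - <<'E'
from h import *
R=[np.pi,0,np.pi-.086]; x,y=496.3,186.3
manip.line_to([x,y,216],R,velocity=100)
hit=manip.line_to([x,y,181.5],velocity=25,force_limit=6)
s=manip.sense(); print(hit,s["tool_pos"].round(2),s["ft_force"].round(1),s["ft_torque"].round(2),s["time_s"],s["width"])
E
```

```text
False [496.77 186.33 181.81] [1.6 0.1 0.6] [-0.03 -0.44  0.03] 12.2833 0.3703346383699492
```

```bash
python3 - <<'E'
from h import *
import pickle
hit=manip.line_to([496.3,186.3,177],velocity=15,force_limit=6)
s=manip.sense(); print(hit,s["tool_pos"].round(2),s["ft_force"].round(1),s["ft_torque"].round(2))
manip.set_gripper(0.7); s=manip.sense(); print(s["tool_pos"].round(2),s["ft_force"].round(1))
manip.line_to([s["tool_pos"][0],s["tool_pos"][1],260],velocity=150)
p=vision.get_image("wrist"); p2=vision.get_image("side"); print(manip.sense()["time_s"])
pickle.dump((p,p2),open("v3.pkl","wb"))
im=cv2.resize(p["image"],None,fx=5,fy=5,interpolation=2)
P=HAN@Ro.from_euler('z',-.086).as_matrix().T+[497.3,185.7,0]
C=box(40,32,163,189)@Ro.from_euler('z',-.086).as_matrix().T+[497.3,185.7,0]
for Q,col in((P,(255,255,0)),(C,(0,255,0))):
    q=((proj(p,Q)+.5)*5-.5).astype(int)
    for i in range(8):
        for b in(1,2,4):
            if not i&b: cv2.line(im,tuple(map(int,q[i])),tuple(map(int,q[i|b])),col,1)
cv2.imwrite("pics/w5.png",im[730:1330,1000:1550])
E
```

```text
True [497.16 186.26 181.76] [-0.4  0.3  4.5] [-0.04  0.05 -0.01]
[497.36 186.14 181.03] [-0.   0.   0.2]
13.65
```

View pics/w5.png

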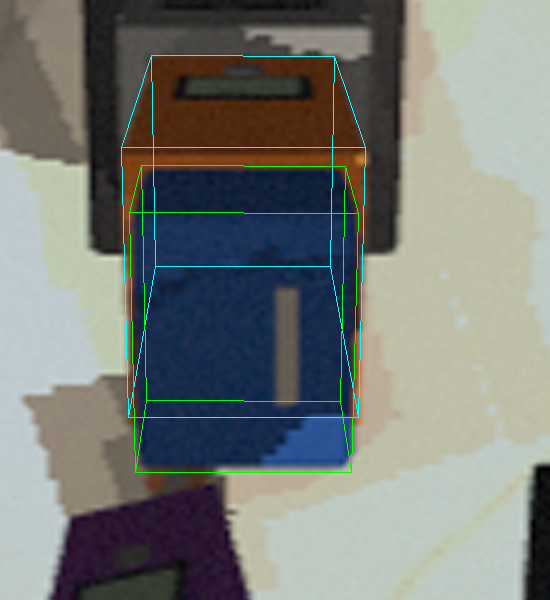

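```bash
cat >> h.py <<'E'
def ring(p,guess):
    """centre pixel of white ring near guess px"""
    g=cv2.cvtColor(p["image"],cv2.COLOR_BGR2GRAY); l,t=int(guess[0])-45,int(guess[1])-45
    c=g[t:t+90,l:l+90]; _,b=cv2.threshold(c,0,255,cv2.THRESH_OTSU)
    cs,_=cv2.findContours(b,cv2.RETR_CCOMP,cv2.CHAIN_APPROX_NONE)
    out=[cv2.fitEllipse(k) for k in cs if len(k)>30]
    return [((e[0][0]+l,e[0][1]+t),e[1]) for e in out]
def plateR(yaw): return Ro.from_euler('ZY',[yaw,-0.2094]).as_matrix()  # x up slope, z normal
E
python3 - <<'E'
from h import *
import pickle
o=[]
for pos in([540,-100,250],[500,-100,330]):
    manip.move_pose(pos,[np.pi,0,np.pi-.086]) if not o else manip.line_to(pos,velocity=200)
    p=vision.get_image("wrist"); r=vision.masks_of("plate",p); o.append((p,r))
    g=proj(p,[[544,-97,68]])[0]
    print(manip.sense()["time_s"],[(np.round(d["bbox"]).tolist(),round(d["score"],2)) for d in r],g.round(1))
    for c,ax in ring(p,g): print(np.round(c,2),np.round(ax,1),atz(p,c,68).round(1))
pickle.dump(o,open("v4.pkl","wb"))
cv2.imwrite("pics/w6.png",np.vstack([cv2.resize(q[0]["image"],(400,300)) for q in o]))
E
```

```text
14.8667 [([9.0, 23.0, 366.0, 279.0], 0.85)] [250.4 180.3]
[257.37 188.68] [ 80.4 105.1] [554.1 -90.2  68. ]
[247.26 176.55] [22.4 31.7] [ 539.5 -100.1   68. ]
15.5667 [([66.0, 74.0, 343.0, 270.0], 0.92)] [252.6 193.1]
[251.33 192.55] [27.2 27.8] [543.1 -98.7  68. ]
[251.34 192.52] [23.3 23.6] [543.1 -98.7  68. ]
```

View pics/w6.png

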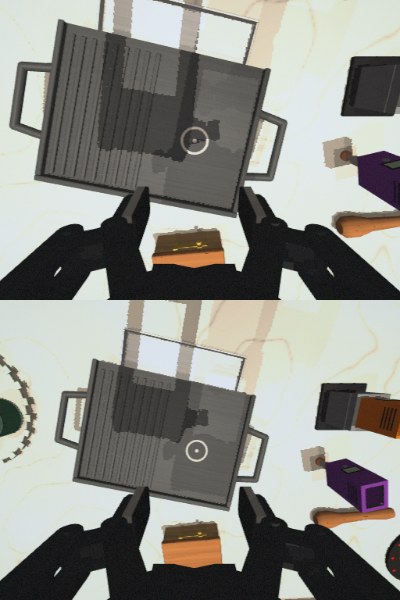

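```bash
python3 - <<'E'
from h import *
import pickle
o=pickle.load(open("v4.pkl","rb"))
def pts(v): 
    P=box(210,280,-3,9)+[-10,-60,0]; P[(P[:,0]<-100)&(P[:,2]>0),2]=6
    return P@plateR(v[2]).T+[v[0],v[1],v[3] if len(v)>3 else 68]
obs=[]
im=[]
for p,r in o:
    g=cv2.cvtColor(p["image"],cv2.COLOR_BGR2GRAY)
    b=cv2.adaptiveThreshold(cv2.GaussianBlur(g,(3,3),0),255,cv2.ADAPTIVE_THRESH_MEAN_C,cv2.THRESH_BINARY,31,-12)
    q=proj(p,[[543,-99,68]])[0]; cs,_=cv2.findContours(b,cv2.RETR_CCOMP,cv2.CHAIN_APPROX_NONE)
    E=[cv2.fitEllipse(c) for c in cs if len(c)>30]; E=[e for e in E if np.hypot(*(np.array(e[0])-q))<9 and e[1][1]<50 and e[1][0]>.8*e[1][1]]
    print([(np.round(e[0],2),np.round(e[1],1)) for e in E])
    if E: obs.append((p,np.mean([e[0] for e in E],0)))
    S=2; M=cv2.resize(r[0]["region"].astype(np.uint8)*255,None,fx=S,fy=S,interpolation=1)>127
    def cost(v): h=hull(p,pts(v),S)>0; return 1-(h&M).sum()/(h|M).sum()
    s=[543,-99,-.2]; best=min((minimize(cost,[543,-99,a],method='Nelder-Mead',options=dict(initial_simplex=np.array([[543,-99,a],[551,-99,a],[543,-91,a],[543,-99,a+.15]]),xatol=.02,fatol=1e-5)) for a in(-.35,-.15,.1)),key=lambda r:r.fun)
    print("plate",best.x.round(3),best.fun)
    I=cv2.resize(p["image"],None,fx=1.5,fy=1.5); qq=((proj(p,pts(best.x))+.5)*1.5-.5).astype(int)
    for i in range(8):
        for k in(1,2,4):
            if not i&k: cv2.line(I,tuple(map(int,qq[i])),tuple(map(int,qq[i|k])),(0,255,0),1)
    im.append(I[:450,:600])
for p,c in obs: print([atz(p,c,z).round(1) for z in(64,68,72)])
cv2.imwrite("pics/w7.png",cv2.resize(np.hstack(im),(800,300)))
E
```

```text
[(array([249.01, 179.85]), array([35.9, 36.3])), (array([248.43, 179.28]), array([29., 30.]))]
plate [ 5.44354e+02 -1.00038e+02 -2.99000e-01] 0.07875589567122909
[(array([251.3 , 192.55]), array([28.4, 28.8])), (array([251.36, 192.49]), array([22.5, 22.8]))]
plate [ 5.43733e+02 -9.95970e+01 -2.98000e-01] 0.07244342718949737
[array([544.1, -98.9,  64. ]), array([543. , -98.8,  68. ]), array([542. , -98.7,  72. ])]
[array([544.3, -98.8,  64. ]), array([543.1, -98.7,  68. ]), array([541.8, -98.7,  72. ])]
```

View pics/w7.png

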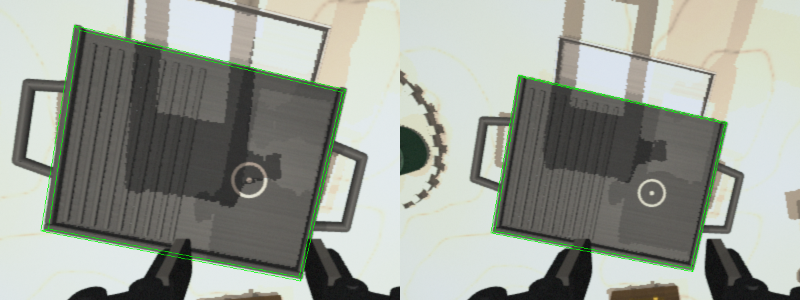

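```bash
cat >> h.py <<'E'
SPOT=np.array([543.0,-98.75,68.0]); N=plateR(-.298)[:,2]
def rpy(psi):
    A=Ro.align_vectors([N],[[0,0,1]])[0]; return A*Ro.from_euler('xyz',[np.pi,0,psi])
def ft(k=5):
    v=[]
    for _ in range(k): manip.wait(.02); v.append(manip.sense()["ft_force"])
    return np.mean(v,0)
E
python3 - <<'E'
from h import *
import warnings; warnings.simplefilter("ignore")
A=Ro.align_vectors([N],[[0,0,1]])[0]; print(N, A.apply([0,0,1]))
psi=np.pi-.086; q=rpy(psi).as_euler('xyz'); print(q, rpy(psi).apply([0,0,1]))
R=[np.pi,0,psi]
manip.set_gripper(.78)
manip.move_pose([497.3,186.0,255],R)
hit=manip.line_to([497.3,186.0,145],velocity=120,force_limit=10); s=manip.sense(); print(hit,s["tool_pos"].round(2))
if not hit:
    manip.set_gripper(.2,60); s=manip.sense(); print(s["width"]*85,s["grasp_force"],s["tool_pos"].round(2),s["ft_force"].round(1))
    open("L.txt","w").write(str(s["tool_pos"][2]-8))
    manip.line_to([497.3,186.0,265],velocity=120); s=manip.sense(); print(s["width"]*85,s["tool_pos"].round(2),s["ft_force"].round(1),s["time_s"])
    for h in(60,40): 
        print(manip.inverse_kinematics(SPOT+N*(137+h),q))
E
```

```text
[-0.19871117  0.06103338  0.97815581] [-0.19871117  0.06103338  0.97815581]
[-3.09690591  0.2046446   3.06018188] [ 0.19871117 -0.06103338 -0.97815581]
False [497.98 186.   145.65]
37.08402589059239 61.20431363582611 [498.   186.25 145.91] [0.2 0.7 5.5]
37.21882371191745 [496.5  185.78 263.95] [-0.6 -0.5 -3.7] 19.525
[-0.24551133  0.10959967  1.76181208 -0.01249442  1.0610942  -1.72535571]
[-0.24600657  0.13410331  1.78632115 -0.01274089  1.01207947 -1.72518248]
```

```bash
python3 - <<'E'
from h import *
L=float(open("L.txt").read()); q=rpy(np.pi-.086).as_euler('xyz')
manip.move_pose(SPOT+N*(L+70),q); manip.line_to(SPOT+N*(L+25),velocity=80)
s=manip.sense(); print(L,s["tool_pos"].round(2),(SPOT+N*(L+25)).round(2),s["eef_rot"].round(4),q.round(4),s["time_s"],ft())
w=vision.get_image("wrist"); sd=vision.get_image("side")
I=cv2.resize(w["image"],None,fx=1.5,fy=1.5)
T=Ro.from_euler('xyz',s["eef_rot"]).as_matrix(); f=s["tool_pos"]+T[:,2]*L
u=proj(w,[f,SPOT,s["tool_pos"]+T[:,2]*(L-77.5)]); print(u.round(1))
for a in u[:2]: cv2.circle(I,tuple(int(v*1.5) for v in a),4,(0,255,0),1)
us=proj(sd,[f,SPOT]); print(us)
c=us[1].astype(int); J=cv2.resize(sd["image"][c[1]-70:c[1]+30,c[0]-50:c[0]+50],(460,460),interpolation=2)
cv2.imwrite("pics/w8.png",np.hstack([I[60:520,200:540],J]))
E
```

```text
137.91255031972034 [511.   -88.57 227.43] [510.63 -88.81 227.35] [-3.0969  0.2048  3.0607] [-3.0969  0.2046  3.0602] 21.2917 [ 0.18693944  0.08611838 -4.02720709]
[[248.7 187.3]
 [248.3 180.1]
 [249.  218.7]]
[[237.38829518 195.61181215]
 [238.74107143 201.13410684]]
```

View pics/w8.png

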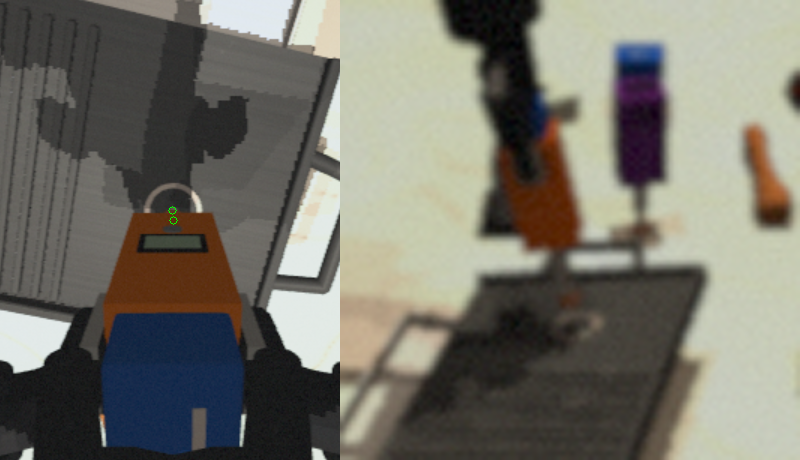

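```bash
python3 - <<'E'
from h import *
L=float(open("L.txt").read())
w=vision.get_image("wrist"); s=manip.sense(); T=Ro.from_euler('xyz',s["eef_rot"]).as_matrix()
h=cv2.cvtColor(w["image"],cv2.COLOR_BGR2HSV)
m=cv2.inRange(h,(3,90,25),(25,255,255)); m[:195]=0; m[:,:190]=0; m[:,305:]=0; m[265:]=0
n,Lb,st,_=cv2.connectedComponentsWithStats(m); m=(Lb==1+np.argmax(st[1:,4])).astype(np.uint8)
c,_=cv2.findContours(m,0,1); z=np.zeros_like(m); cv2.drawContours(z,[cv2.convexHull(c[0])],-1,1,-1)
S=4; cut0,cut1=190,257
M=cv2.resize(z*255,None,fx=S,fy=S,interpolation=1)>127
H=box(46,38,60,155)  # probe frame from foot face
def pts(v): # tool-frame: pivot at grasp point (L+2 above foot); probe z=-tool z
    P=H-[0,0,L+2]; P=P@Ro.from_euler('XY',[v[2],v[1]]).as_matrix().T
    return (P@np.diag([1,-1,-1])+[v[0],v[3],-2])@T.T+s["tool_pos"]
def cost(v):
    hh=hull(w,pts(v),S)[cut0*S:cut1*S]>0; mm=M[cut0*S:cut1*S]; return 1-(hh&mm).sum()/(hh|mm).sum()
print(cost([0,0,0,0]))
for d in([2,.05,.03,1],[-2,-.05,.03,-1]):
    r=minimize(cost,[0,0,0,0],method='Nelder-Mead',options=dict(initial_simplex=np.array([[0]*4]+np.diag(d).tolist()),xatol=.001,fatol=1e-5,maxiter=400)); print(r.x.round(3),r.fun)
I=cv2.resize(w["image"],None,fx=4,fy=4)
for v,col in(([0]*4,(255,0,255)),(r.x,(0,255,0))):
    qq=((proj(w,pts(v))+.5)*4-.5).astype(int)
    for i in range(8):
        for k in(1,2,4):
            if not i&k: cv2.line(I,tuple(map(int,qq[i])),tuple(map(int,qq[i|k])),col,1)
cv2.imwrite("pics/w9.png",I[640:1200,720:1260])
E
```

```text
0.08335439693007651
[-0.375  0.005 -0.002 -0.532] 0.06549557933922756
[-0.413  0.003 -0.002 -0.543] 0.06550396165167716
```

View pics/w9.png

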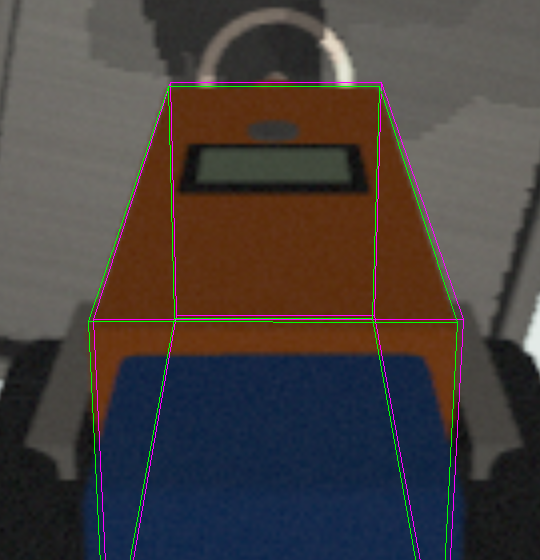

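```bash
python3 - <<'E'
from h import *
L=float(open("L.txt").read())
manip.line_to(SPOT+N*(L+8),velocity=40,force_limit=4); manip.wait(.2)
f0=ft(8)@N; h0=(manip.sense()["tool_pos"]-SPOT)@N-L; print("base",f0.round(2),round(h0,2))
d=8
while d>-10:
    d-=1; manip.line_to(SPOT+N*(L+d),velocity=20); 
    f=ft(5)@N-f0; h=(manip.sense()["tool_pos"]-SPOT)@N-L; print(d,round(h,2),round(f,2))
    if f>1.2: break
print(manip.sense()["time_s"])
E
```

```text
base -4.07 8.18
7 6.99 0.15
6 5.95 0.25
5 4.99 0.24
4 3.99 0.37
3 2.97 0.12
2 1.98 0.1
1 0.97 0.27
0 -0.01 -0.01
-1 -0.96 0.84
-2 -1.95 1.3
25.7667
```

```bash
python3 - <<'E'
from h import *
L=float(open("L.txt").read())
for d in(-3,-4,-4.8):
    manip.line_to(SPOT+N*(L+d),velocity=15); manip.wait(.1)
    f=ft(10)@N+4.0; s=manip.sense(); h=(s["tool_pos"]-SPOT)@N-L; print(d,round(h,2),round(f,2),s["width"]*85)
t=(s["tool_pos"]-N*((s["tool_pos"]-SPOT)@N)-SPOT); print("lateral",t.round(2),s["eef_rot"].round(4),ft(5).round(2),s["time_s"])
w=vision.get_image("wrist"); sd=vision.get_image("side"); tp=vision.get_image("top")
c=proj(sd,[SPOT])[0].astype(int); J=cv2.resize(sd["image"][c[1]-60:c[1]+30,c[0]-45:c[0]+45],(400,400),interpolation=2)
K=cv2.resize(w["image"][150:260,190:310],(400,400),interpolation=2)
cv2.imwrite("pics/w10.png",np.hstack([J,K]))
E
```

```text
-3 -2.96 1.72 37.09197623892555
-4 -3.96 2.26 37.20405692955484
-4.8 -4.78 2.4 37.22470388027083
lateral [ 0.02 -0.02  0.  ] [-3.0969  0.2047  3.0602] [-0.84  0.01 -1.97] 27.3167
```

View pics/w10.png

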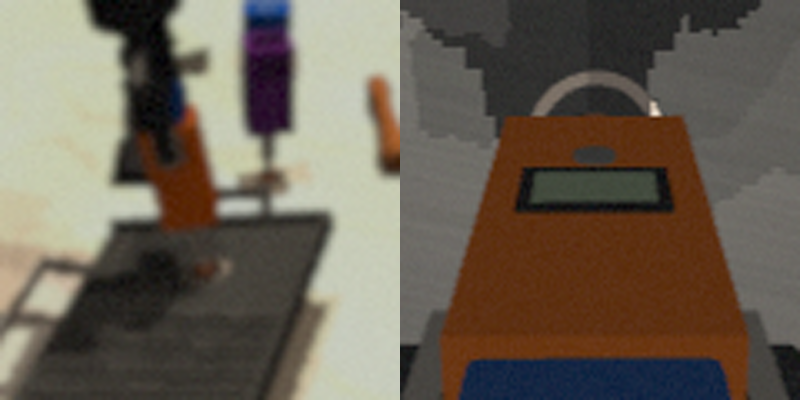

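```bash
python3 - <<'E'
from bench import manip
print(manip.job_done())
E
```

```text
the job is handed in; nothing more can be done
None
```

The battery is fully home in the orange probe. I handed in at about 27 s, still holding the copper foot inside the white ring, square to the plate and pressed with about 2.4 N, which puts it roughly half-way in.

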